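# Fill the can tub in the framer's workshop

## Robot

A 6-joint arm with a two-finger parallel gripper is mounted at the origin on the work surface. World frame = base frame: x ahead of the robot, y to its left, z up, the work surface at z = 0. Lengths are in mm, angles in degrees, forces in N, time in s.
With the tool pointing down it reaches from about 375 to 925 mm from the base axis. Payload 5.7 kg.
Tool frame: the origin (TCP) lies midway between the tips of the shut fingers; the grasp point (between the pads) lies 19 mm behind it; z points along the fingers, y is the line along which they close (so a half turn about z gives the same grasp; the last joint's range is limited). The gripper opens to 88 mm and grips with 3 to 60 N. Pads are 20 mm wide; open, the fingers measure 115 mm over their backs; the gripper's body (75 mm by 178 mm) begins 61 mm behind the grasp point.
Start: joints at [-83.772, 20.558, 86.54, -0, 72.909, -6.595], TCP at [133.149, -585.007, 222.623] pointing down, gripper open.
Joint ranges: [-170.27, 170.27], [-57.76, 135], [12.27, 136.19], [-55.21, 235.2], [11.17, 155.16], [-170.74, 170.74]. Speed limits (degrees/s): [136.94, 136.94, 180, 180, 180, 180].

## Interface

Orientations are given as a 3x3 rotation matrix whose columns are the frame's x, y, z axes.
In Python, from rig import ctrl, eyes, order gives the robot as it stands. The module is installed in compiled form; this text tells all that it offers.
- The arm moves only by the shell command python3 -m inch 'ROWS' [OPENING] [FORCE]. ROWS is a JSON object of lists of equal length, an entry for each row: "translation": the shift along the tool's x, y, z in mm, a list of three; "rotation": the turn, a rotation vector about the tool's x, y, z in degrees, a list of three. In form: {"translation": [[x, y, z], ...], "rotation": [[wx, wy, wz], ...]}. A call has 1 to 12 rows; each row is the pose to reach, as a shift and turn from the pose commanded when the call began, along the tool's axes at that moment; what a row does not reach only later rows make up. A row lasts 1/8 s, in which the tool goes at most 62.5 mm and 10.7 degrees, less where a joint would pass 70% of its speed; a pose out of reach is approached as far as the arm can. A call with a gripper value outside its range is refused whole. OPENING is the opening in per cent of the stroke, from 0 (shut) to 100 (fully open), set as the call begins (- or left out, the last holds). The fingers move at their own pace and stop on an object; FORCE is the grip in N (left out, the last holds). Time passes only in rows, so rows that repeat a pose let the fingers close. It gives the time, the measured TCP pose, the force, the opening and the grip force at its end, in the units of the state.
- ctrl.observe(): the state, without advancing time (a new reading comes with each control period).
- eyes.snapshot(name): name is "scene" or "top"; returns the picture (400x640x3 uint8, red, green, blue); there is no depth.
- eyes.camera_params(name): a dict with "camera_matrix" (3x3 intrinsics, pixels), "R" (3x3) and "t" (3): a world point X has camera coordinates R X + t. Camera axes: x right, y down, z forward; pixel columns grow to the right and rows downward; lengths in mm; the calibration is good to about 2 mm. A picture is of the moment at which its call begins. camera_params takes no time and is no camera call.
- order.job_done(): hands the job in; it is judged then, once.
The state is a dict: "t": time; "qpos": joint angles; "qvel": joint speeds; "tau": joint torques, N m; "eef_pos": TCP position; "orientation": TCP orientation; "wrist_force": force on the tool from outside, world axes, zero at the start; "moment": the same for the moment, N m; "opening": opening from 0.0 (shut) to 1.0 (fully open); "gripper_force": force on a finger pad.
Only numpy, scipy, OpenCV 4.12 (cv2) and the standard library are available. Lean on these libraries where they do the work, as an engineer would, in place of code of your own. Each camera call takes 0.05 s, during which the arm holds its last target. There are 200 camera calls.

## Task

The round metal tub on the framer's bench holds small spray cans in a honeycomb pattern, one in the middle and six around it, and two places of the outer ring are empty. Fill them with the two loose cans of the same size, one in each place, standing upright on the tub's floor. Set the cans down rather than dropping them.

Things in the scene. Friction and masses are not known exactly. Their poses are not given: they have to be found in the camera images.
- can_a: loose small spray can, upright on the bench, same as the five in the tub: metal body with paper label, 44 mm diameter, 78 mm high, sloping shoulder to 88 mm, then a round cap 26 mm wide up to 126 mm (total height); 0.11 kg or so. Origin: centre of the underside, z up, yaw means nothing. Take it from above by the cap, about 112 mm up. Thinner or wider cans and jars are not wanted.
- can_b: the other loose can, identical to can_a, origin and axes likewise (underside centre, z up). Either can may go into either empty place.
- gap_1 (a point): empty place in the fixed round dark tub (194 mm wide, 66 mm high, 4 mm wall): point on the tub's floor, 6 mm above the bench, in the middle of a 48 mm cork pad. z up, x from the tub's middle (56 mm away) outwards. Places are 56 mm apart; the five packed cans stand fast, tops 132 mm above the bench. About 12 mm is free all round a can set here.
- gap_2 (a point): the other empty place, on the opposite side of the tub, 112 mm from gap_1; point on the floor likewise. Axes parallel to gap_1's, so x points to the tub's middle here. In both places enter from straight above; fingers that close along y (across the line gap_1 to gap_2) clear the neighbours' caps even wide open; along other lines keep the opening at 50 mm or less.

How it is judged:
By the outcome, as a careful person would: the job done as asked, in the order asked, and still so for the second after the job is handed in, with the robot touching nothing.
It also fails if it takes over 61 s, if anything falls off the work surface, if the arm or the gripper's body presses on something with over 40 N, if the wrist force passes 120 N, or if a joint passes its speed limit or range.

## Working session

There is one attempt and no reset: what is moved stays moved. The work goes in short steps, Python scripts to look and compute and a shell command to move; the robot and the scene stay as the last step left them, time stands still between calls to the robot, and variables do not carry over. Pictures are saved under pics/ and viewed, at most 10 in all, crops included, and the job is handed in when it is done.

```bash
mkdir -p pics
python3 - <<'E'
from rig import ctrl, eyes
import cv2
for n in("scene","top"):
    cv2.imwrite(f"pics/{n}0.png",eyes.snapshot(n)[:,:,::-1]); print(eyes.camera_params(n))
s=ctrl.observe();print(s["t"],s["eef_pos"],s["orientation"],s["opening"])
E
```

```text
{'camera_matrix': array([[368.29176323,   0.        , 323.21205832],
       [  0.        , 368.29176323, 196.95702552],
       [  0.        ,   0.        ,   1.        ]]), 'R': array([[ 0.87755912,  0.47944419,  0.0048235 ],
       [ 0.245333  , -0.44036073, -0.86365163],
       [-0.41194867,  0.75908873, -0.50406606]]), 't': array([-423.23730371, -114.2877802 , 1119.85865685])}
{'camera_matrix': array([[458.95533519,   0.        , 322.54994004],
       [  0.        , 458.95533519, 201.67204937],
       [  0.        ,   0.        ,   1.        ]]), 'R': array([[ 0.01166234, -0.99930526,  0.03539763],
       [-0.9879479 , -0.0169796 , -0.15385264],
       [ 0.15434679, -0.03317673, -0.98745956]]), 't': array([-89.27766843, 555.51959444, 857.95972398])}
0.1 [ 133.09528305 -584.41912557  221.8988402 ] [[ 9.75055209e-01  2.21962400e-01 -1.80408595e-04]
 [ 2.21962391e-01 -9.75053822e-01  1.65571910e-03]
 [ 1.91599294e-04 -1.65446145e-03 -9.99998613e-01]] 1.0017896265724666
```

View pics/top0.png

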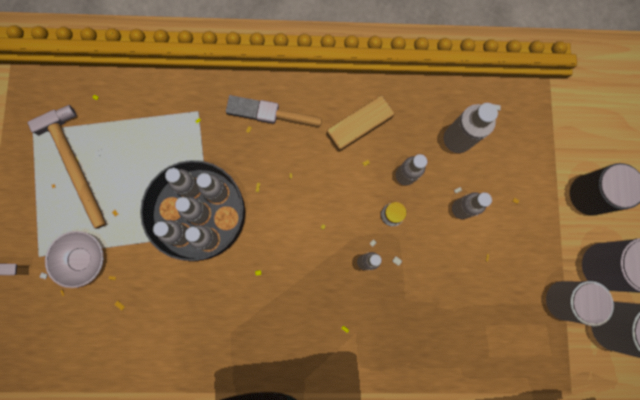

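View pics/scene0.png

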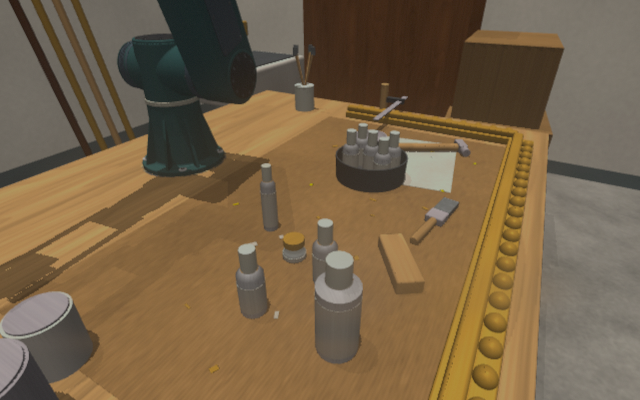

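The top view shows the tub at about (192,210) with cork pads at (171,209) and (226,217). The likely loose cans have caps at (419,162) and (484,200). The thin one at (373,261) and the wide one at (487,113) are decoys. I'll enlarge both areas.

Run:
```python
import cv2,numpy as np
a=cv2.imread("pics/top0.png")
f=lambda x,y,w,h:cv2.resize(a[y:y+h,x:x+w],None,fx=6,fy=6,interpolation=cv2.INTER_CUBIC)
L=f(135,155,115,100)[:590]; R=cv2.resize(a[140:230,380:500],None,fx=6,fy=6,interpolation=cv2.INTER_CUBIC)
cv2.imwrite("pics/l.png",L);cv2.imwrite("pics/r.png",R)
```

```text
(no output)
```

View pics/l.png

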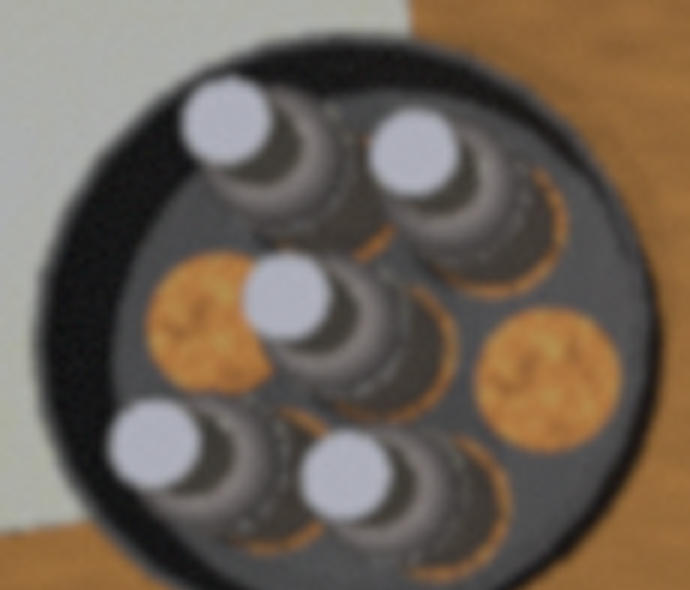

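View pics/r.png

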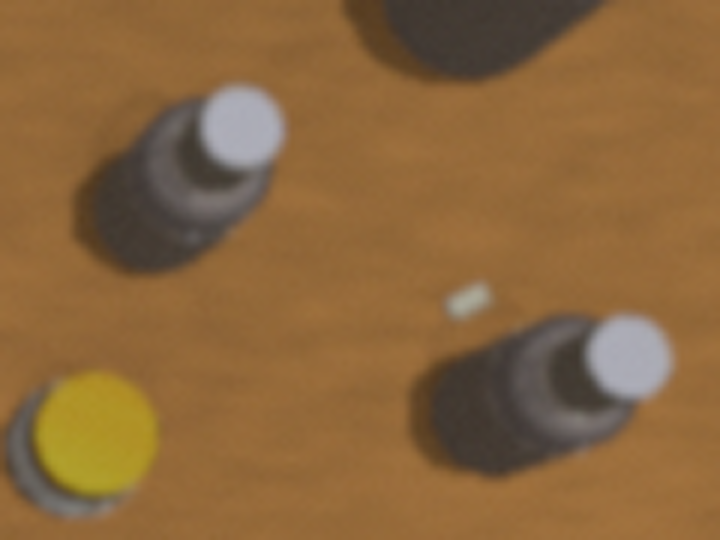

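Left crop: cap tops at (227,122), (413,152), (287,297), (154,443), (346,477) and pads at (219,322), (547,380). Right crop: loose cap tops at (242,127) and (629,358), the same size as each other and as the caps in the tub.

```bash
cat > h.py <<'E'
import numpy as np
from rig import ctrl,eyes
def back(n,uv,z):
    p=eyes.camera_params(n);K,R,t=p["camera_matrix"],p["R"],p["t"]
    d=R.T@np.linalg.solve(K,[uv[0],uv[1],1]);o=-R.T@t
    return (o+d*(z-o[2])/d[2])[:2]
E
python3 - <<'E'
from h import *
f=lambda u,v,x0,y0:(x0+(u+.5)/6-.5,y0+(v+.5)/6-.5)
C=[back("top",f(u,v,135,155),132) for u,v in[(227,122),(413,152),(287,297),(154,443),(346,477)]]
P=[back("top",f(u,v,135,155),6) for u,v in[(219,322),(547,380)]]
L=[back("top",f(u,v,380,140),126) for u,v in[(242,127),(629,358)]]
print(np.round(C,1),np.round(P,1),np.round(L,1))
c=np.array(C).mean(0) ; d=(P[1]-P[0]);print("centre",c,np.mean(P,0),np.linalg.norm(d),np.degrees(np.arctan2(d[1],d[0])))
d2=C[1]-C[0]+C[4]-C[3];print(np.linalg.norm(d2)/2,np.degrees(np.arctan2(d2[1],d2[0])))
print([np.linalg.norm(q-C[2]) for q in C],[np.hypot(*l) for l in L])
u=d2/np.linalg.norm(d2);print("gaps",c-56*u,c+56*u)
s=ctrl.observe();R=s["orientation"]
for l in L: print("tool shift",R.T@(np.r_[l,112]-s["eef_pos"]))
E
```

```text
[[586.4 187.9]
 [578.4 133.1]
 [534.6 167.4]
 [491.3 203. ]
 [482.2 147.4]] [[544.  223.9]
 [526.1 113.2]] [[ 622.7 -255.5]
 [ 553.5 -371.8]]
centre [534.58401627 167.78572448] [535.07974518 168.53943382] 112.14102405397153 -99.19858498476005
55.84364603057848 -98.76364349813325
[np.float64(55.75582731386089), np.float64(55.65622176896124), np.float64(0.0), np.float64(56.073294600630945), np.float64(56.03832983265011)] [np.float64(673.1028725462138), np.float64(666.7916269618885)]
gaps [543.1161054  223.13193895] [526.05192714 112.43951002]
tool shift [ 550.37765129 -211.81611702  110.35488683]
tool shift [ 457.09308975 -113.80795489  110.1748626 ]
```

```bash
cat >> h.py <<'E'
def tri(a,b):
    A=[]
    for n,(u,v) in(("top",a),("scene",b)):
        p=eyes.camera_params(n);M=p["camera_matrix"]@np.c_[p["R"],p["t"]]
        A+=[u*M[2]-M[0],v*M[2]-M[1]]
    A=np.array(A);return np.linalg.lstsq(A[:,:3],-A[:,3],rcond=None)[0]
def proj(n,X):
    p=eyes.camera_params(n);q=p["camera_matrix"]@(p["R"]@X+p["t"]);return q[:2]/q[2]
E
python3 - <<'E'
from h import *
import numpy as np
for a,b in(((487,113),(340,260)),((373,261),(267,167)),((419.8,160.7),(325,225)),((484.3,199.2),(248,250))): print(np.round(tri(a,b)))
for X in((622.7,-255.5,126),(553.5,-371.8,126)):print(proj("scene",np.array(X)))
# tool shifts for constant final orientation
s=ctrl.observe();R0=s["orientation"];th=np.radians(-8.8)
y=np.array([np.cos(th),np.sin(th),0]);z=np.array([0,0,-1.]);x=np.cross(y,z);R=np.c_[x,y,z]
import cv2
from scipy.spatial.transform import Rotation as Ro
print("rotvec",Ro.from_matrix(R0.T@R).as_rotvec(degrees=True))
pts=dict(A=(622.7,-255.5),B=(553.5,-371.8),G1=(543.5,223.5),G2=(526,112.8))
for k,p in pts.items(): print(k,"from start",R0.T@(np.r_[p,222]-s["eef_pos"]))
for i,j in(("B","G1"),("B","G2"),("G1","A"),("G2","A"),("A","G2"),("A","G1")): print(i,j,np.round(R.T@(np.r_[pts[j],0]-np.r_[pts[i],0]),1))
E
```

```text
[ 705. -368.  162.]
[ 440. -165.  146.]
[ 624. -256.  122.]
[ 555. -372.  124.]
[324.01962402 222.59255452]
[245.54965733 248.48789948]
rotvec [-7.67168179e-02 -6.62054585e-02 -6.83756543e+01]
A from start [ 5.50399324e+02 -2.12040180e+02  3.55109120e-01]
B from start [ 4.57111278e+02 -1.14001218e+02  1.75033264e-01]
G1 from start [ 579.4949369  -696.67038269    1.16248693]
G2 from start [ 537.86023411 -592.6162666     0.98235597]
B G1 [ 586.8 -101.     0. ]
B G2 [ 474.7 -101.3    0. ]
G1 A [-461.2  151.5    0. ]
G2 A [-349.2  151.9    0. ]
A G2 [ 349.2 -151.9    0. ]
A G1 [ 461.2 -151.5    0. ]
```

The triangulated heights (122–124 mm) confirm both cans. Next I move above can B and turn to the common yaw, which every later move keeps.

```bash
python3 -m inch '{"translation":[[23,-6,0],[69,-17,0],[119,-30,0],[174,-43,0],[229,-57,0],[284,-71,0],[334,-83,0],[379,-95,0],[416,-104,0],[443,-110,0],[457,-114,0],[457,-114,0]],"rotation":[[0,0,-3.4],[0,0,-10.3],[0,0,-17.8],[0,0,-26],[0,0,-34.3],[0,0,-42.5],[0,0,-50],[0,0,-56.8],[0,0,-62.3],[0,0,-66.3],[0,0,-68.4],[0,0,-68.4]]}' 100 20
cat > m.py <<'E'
from h import *; import sys
s=ctrl.observe();t=np.array(eval(sys.argv[1]),float)
print(s["t"],"shift",np.round(s["orientation"].T@(t-s["eef_pos"]),1),"yaw y",np.degrees(np.arctan2(s["orientation"][1,1],s["orientation"][0,1])))
E
python3 m.py '(553.5,-371.8,93)'; python3 -c "
from rig import eyes;import cv2
a=eyes.snapshot('top')[:,:,::-1];cv2.imwrite('pics/t1.png',cv2.resize(a[100:300,340:620],None,fx=2.5,fy=2.5))"
```

```text
t: 1.6
eef_pos: [553.6, -372.0, 222.2]
orientation: [[0.152, 0.988, -0.001], [0.988, -0.152, 0.0], [0.0, -0.001, -1.0]]
wrist_force: [-0.9, -0.6, -0.3]
opening: 0.998
gripper_force: 0.0
1.6 shift [  0.2   0.  129.2] yaw y -8.74809414015365
```

View pics/t1.png

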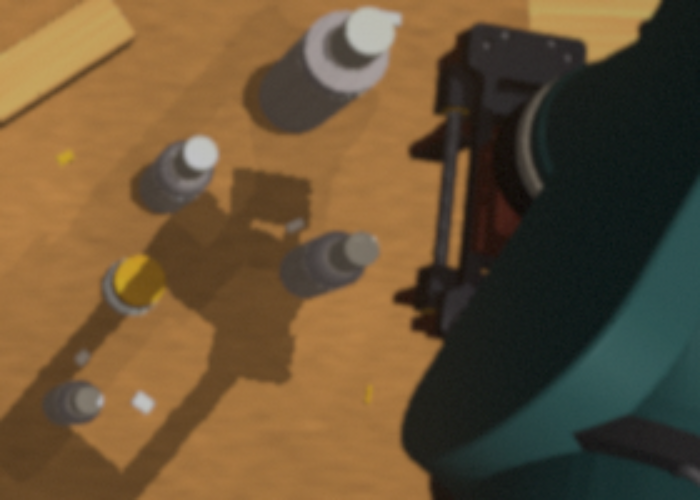

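The crop shows open fingers with tips near crop (415,150) and (400,297), around full-frame (503,189), and can B's cap at (360,250). I'll check that against the projection of the TCP.

```bash
python3 -c "
from h import *
s=ctrl.observe();y=s['orientation'][:,1]
for k in(-50,0,50):print(proj('top',s['eef_pos']+k*y))"
python3 -m inch '{"translation":[[0,0,10],[0,0,35],[0,0,65],[0,0,95],[0,0,115],[0,0,126],[0,0,129],[0,0,129]],"rotation":[[0,0,0],[0,0,0],[0,0,0],[0,0,0],[0,0,0],[0,0,0],[0,0,0],[0,0,0]]}'
```

```text
[504.70260167 220.64522444]
[507.87012859 190.09365507]
[510.97011845 160.19349708]
t: 2.65
eef_pos: [553.6, -372.8, 94.1]
orientation: [[0.153, 0.988, 0.001], [0.988, -0.153, -0.0], [-0.0, 0.001, -1.0]]
wrist_force: [0.0, 0.4, -0.7]
opening: 1.003
gripper_force: 0.0
```

Consistent. Now I close on the cap and lift a little.

```bash
python3 -m inch '{"translation":[[0,0,0],[0,0,0],[0,0,0],[0,0,0],[0,0,0],[0,0,0],[0,0,0],[0,0,0]],"rotation":[[0,0,0],[0,0,0],[0,0,0],[0,0,0],[0,0,0],[0,0,0],[0,0,0],[0,0,0]]}' 0 25
python3 -m inch '{"translation":[[0,0,-5],[0,0,-20],[0,0,-45],[0,0,-75],[0,0,-105],[0,0,-135],[0,0,-155],[0,0,-165],[0,0,-165]],"rotation":[[0,0,0],[0,0,0],[0,0,0],[0,0,0],[0,0,0],[0,0,0],[0,0,0],[0,0,0],[0,0,0]]}'
python3 m.py '(543.3,223.3,258)'
```

```text
t: 3.65
eef_pos: [553.4, -372.4, 93.5]
orientation: [[0.153, 0.988, -0.0], [0.988, -0.153, 0.0], [0.0, -0.0, -1.0]]
wrist_force: [0.5, 0.4, 0.1]
opening: 0.294
gripper_force: 25.0
t: 4.78
eef_pos: [553.7, -372.6, 259.7]
orientation: [[0.153, 0.988, 0.001], [0.988, -0.153, -0.001], [-0.001, 0.001, -1.0]]
wrist_force: [-0.4, -0.3, -1.4]
opening: 0.292
gripper_force: 25.0
4.775 shift [ 587.4 -101.2    1.1] yaw y -8.775757600335224
```

```bash
python3 -m inch '{"translation":[[15,-3,0],[45,-8,0],[85,-15,0],[125,-22,0],[165,-28,0],[205,-35,0],[245,-42,0],[285,-49,0],[325,-56,0],[365,-63,0],[405,-70,0],[440,-76,0]],"rotation":[[0,0,0],[0,0,0],[0,0,0],[0,0,0],[0,0,0],[0,0,0],[0,0,0],[0,0,0],[0,0,0],[0,0,0],[0,0,0],[0,0,0]]}'
python3 -m inch '{"translation":[[35,-6,0],[70,-12,0],[100,-17,0],[125,-22,0],[140,-24,0],[147,-25,0],[147,-25,0],[147,-25,0],[147,-25,0]],"rotation":[[0,0,0],[0,0,0],[0,0,0],[0,0,0],[0,0,0],[0,0,0],[0,0,0],[0,0,0],[0,0,0]]}'
python3 m.py '(543.3,223.3,99.5)'
python3 -c "
from rig import eyes;import cv2
a=eyes.snapshot('scene')[:,:,::-1];cv2.imwrite('pics/t2.png',cv2.resize(a[60:210,300:480],None,fx=4,fy=4,interpolation=2))"
```

```text
t: 6.28
eef_pos: [543.8, 76.2, 257.6]
orientation: [[0.152, 0.988, -0.002], [0.988, -0.152, 0.001], [0.0, -0.002, -1.0]]
wrist_force: [0.4, -0.1, -0.1]
opening: 0.291
gripper_force: 25.0
t: 7.4
eef_pos: [543.3, 222.4, 258.7]
orientation: [[0.153, 0.988, 0.0], [0.988, -0.153, -0.0], [-0.0, 0.0, -1.0]]
wrist_force: [0.4, -0.1, -0.5]
opening: 0.289
gripper_force: 25.0
7.4 shift [  0.9  -0.2 159.2] yaw y -8.829626542666784
```

View pics/t2.png

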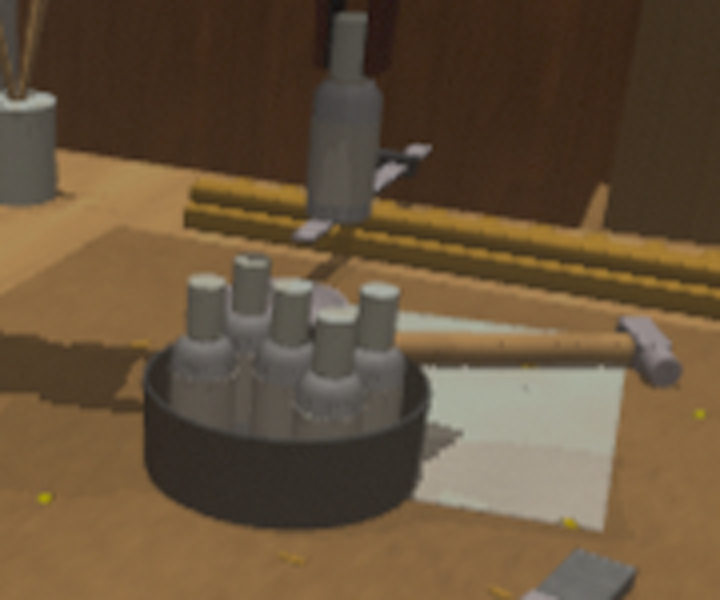

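The can hangs upright in the gripper (cap at crop (348,40), base at (340,215)), above the free place at the back of the tub. Lowering.

```bash
python3 -m inch '{"translation":[[0.5,0,10],[0.5,0,30],[0.5,0,55],[0.5,0,80],[0.5,0,105],[0.5,0,125],[0.5,0,140],[0.5,0,150],[0.5,0,155],[0.5,0,157],[0.5,0,157],[0.5,0,157]],"rotation":[[0,0,0],[0,0,0],[0,0,0],[0,0,0],[0,0,0],[0,0,0],[0,0,0],[0,0,0],[0,0,0],[0,0,0],[0,0,0],[0,0,0]]}'
python3 -m inch '{"translation":[[0,0,0.7],[0,0,1.4],[0,0,2],[0,0,2],[0,0,2]],"rotation":[[0,0,0],[0,0,0],[0,0,0],[0,0,0],[0,0,0]]}'
```

```text
t: 8.95
eef_pos: [543.7, 223.8, 102.2]
orientation: [[0.153, 0.988, 0.001], [0.988, -0.153, 0.0], [0.001, 0.001, -1.0]]
wrist_force: [0.1, 0.1, -1.1]
opening: 0.291
gripper_force: 25.0
t: 9.57
eef_pos: [543.3, 223.6, 99.7]
orientation: [[0.153, 0.988, -0.0], [0.988, -0.153, 0.0], [0.0, -0.0, -1.0]]
wrist_force: [0.5, 0.0, -1.0]
opening: 0.287
gripper_force: 25.0
```

```bash
python3 -m inch '{"translation":[[0,0,0.4],[0,0,0.8],[0,0,0.8],[0,0,0.8]],"rotation":[[0,0,0],[0,0,0],[0,0,0],[0,0,0]]}'
```

```text
t: 10.07
eef_pos: [543.5, 223.7, 99.4]
orientation: [[0.153, 0.988, 0.001], [0.988, -0.153, 0.0], [0.0, 0.001, -1.0]]
wrist_force: [-1.1, -1.3, 5.9]
opening: 0.288
gripper_force: 25.0
```

Contact (+6 N). Release and rise.

```bash
python3 -m inch '{"translation":[[0,0,0],[0,0,0],[0,0,0],[0,0,0],[0,0,0],[0,0,0]],"rotation":[[0,0,0],[0,0,0],[0,0,0],[0,0,0],[0,0,0],[0,0,0]]}' 90
python3 -m inch '{"translation":[[0,0,-5],[0,0,-20],[0,0,-45],[0,0,-75],[0,0,-105],[0,0,-130],[0,0,-140],[0,0,-140]],"rotation":[[0,0,0],[0,0,0],[0,0,0],[0,0,0],[0,0,0],[0,0,0],[0,0,0],[0,0,0]]}'
python3 m.py '(622.7,-255.5,240)'
```

```text
t: 10.82
eef_pos: [543.3, 223.6, 98.9]
orientation: [[0.153, 0.988, -0.0], [0.988, -0.153, 0.0], [0.0, -0.0, -1.0]]
wrist_force: [0.7, -0.2, -0.0]
opening: 0.894
gripper_force: 0.0
t: 11.82
eef_pos: [543.6, 223.7, 239.8]
orientation: [[0.153, 0.988, 0.002], [0.988, -0.153, 0.001], [0.001, 0.001, -1.0]]
wrist_force: [0.4, -0.4, -0.3]
opening: 0.903
gripper_force: 0.0
11.825 shift [-4.615e+02  1.513e+02 -4.000e-01] yaw y -8.777674176341387
```

```bash
python3 -m inch '{"translation":[[-20,7,0],[-60,20,0],[-110,36,0],[-160,52,0],[-210,69,0],[-260,85,0],[-310,102,0],[-360,118,0],[-405,133,0],[-440,144,0],[-461,151,0],[-461,151,0]],"rotation":[[0,0,0],[0,0,0],[0,0,0],[0,0,0],[0,0,0],[0,0,0],[0,0,0],[0,0,0],[0,0,0],[0,0,0],[0,0,0],[0,0,0]]}'
python3 -m inch '{"translation":[[0,0,10],[0,0,35],[0,0,65],[0,0,95],[0,0,122],[0,0,140],[0,0,147],[0,0,147]],"rotation":[[0,0,0],[0,0,0],[0,0,0],[0,0,0],[0,0,0],[0,0,0],[0,0,0],[0,0,0]]}' 100
python3 m.py '(622.7,-255.5,93)'
python3 -c "
from rig import eyes;import cv2
a=eyes.snapshot('top')[:,:,::-1];cv2.imwrite('pics/t3.png',cv2.resize(a[140:280,120:320],None,fx=4,fy=4,interpolation=2))"
```

```text
t: 13.32
eef_pos: [621.5, -256.5, 237.8]
orientation: [[0.155, 0.988, -0.001], [0.988, -0.155, 0.001], [0.001, -0.002, -1.0]]
wrist_force: [0.0, 0.5, 0.2]
opening: 0.902
gripper_force: 0.0
t: 14.32
eef_pos: [622.2, -254.6, 91.9]
orientation: [[0.152, 0.988, -0.0], [0.988, -0.152, 0.0], [0.0, -0.0, -1.0]]
wrist_force: [0.4, 0.5, 0.6]
opening: 1.001
gripper_force: 0.0
14.325 shift [-0.8  0.6 -1.1] yaw y -8.747135038912903
```

View pics/t3.png

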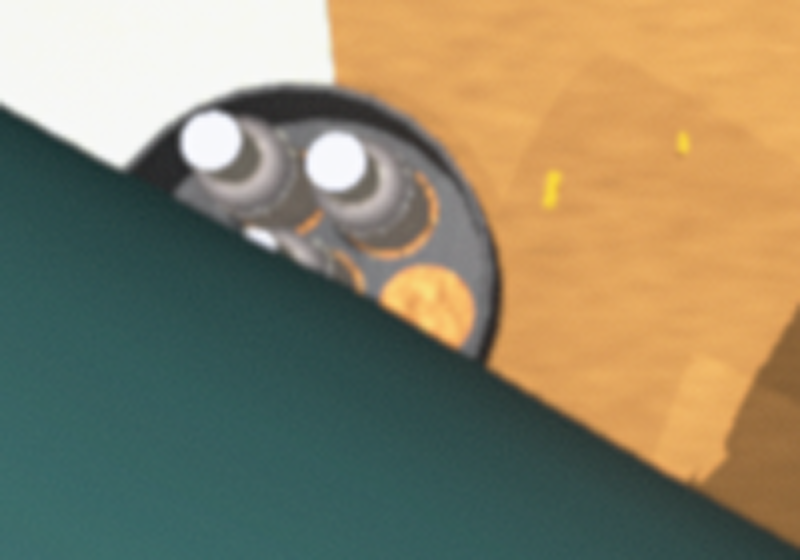

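The arm hides the filled place, and the right pad (crop (428,305)) is still empty. I'll grip can A and lift it.

```bash
python3 -m inch '{"translation":[[0,0,0],[0,0,0],[0,0,0],[0,0,0],[0,0,0],[0,0,0],[0,0,0],[0,0,0]],"rotation":[[0,0,0],[0,0,0],[0,0,0],[0,0,0],[0,0,0],[0,0,0],[0,0,0],[0,0,0]]}' 0 25
python3 -m inch '{"translation":[[0,0,-5],[0,0,-20],[0,0,-45],[0,0,-75],[0,0,-105],[0,0,-135],[0,0,-155],[0,0,-165],[0,0,-165]],"rotation":[[0,0,0],[0,0,0],[0,0,0],[0,0,0],[0,0,0],[0,0,0],[0,0,0],[0,0,0],[0,0,0]]}'
python3 m.py '(526,112.6,258)'
```

```text
t: 15.38
eef_pos: [622.1, -255.0, 91.7]
orientation: [[0.153, 0.988, -0.0], [0.988, -0.153, 0.0], [0.0, -0.0, -1.0]]
wrist_force: [1.1, -0.3, 0.1]
opening: 0.289
gripper_force: 25.0
t: 16.5
eef_pos: [622.5, -255.2, 257.9]
orientation: [[0.153, 0.988, 0.002], [0.988, -0.153, -0.001], [-0.0, 0.002, -1.0]]
wrist_force: [0.3, -1.0, -0.9]
opening: 0.289
gripper_force: 25.0
16.5 shift [ 348.8 -151.5   -0.5] yaw y -8.776982473080972
```

```bash
python3 -m inch '{"translation":[[14,-6,0],[42,-18,0],[80,-35,0],[120,-52,0],[160,-70,0],[200,-87,0],[240,-104,0],[280,-122,0],[312,-135,0],[335,-145,0],[347,-151,0],[349,-152,0]],"rotation":[[0,0,0],[0,0,0],[0,0,0],[0,0,0],[0,0,0],[0,0,0],[0,0,0],[0,0,0],[0,0,0],[0,0,0],[0,0,0],[0,0,0]]}'
python3 -m inch '{"translation":[[0,0,0],[0,0,0],[0,0,0],[0,0,0]],"rotation":[[0,0,0],[0,0,0],[0,0,0],[0,0,0]]}'
python3 m.py '(526,112.6,98)'
python3 -c "
from rig import eyes;import cv2
a=eyes.snapshot('scene')[:,:,::-1];cv2.imwrite('pics/t4.png',cv2.resize(a[60:210,300:480],None,fx=4,fy=4,interpolation=2))"
```

```text
t: 18.0
eef_pos: [524.3, 113.7, 256.4]
orientation: [[0.151, 0.988, -0.001], [0.988, -0.151, -0.0], [-0.0, -0.001, -1.0]]
wrist_force: [-0.5, 0.5, -1.2]
opening: 0.289
gripper_force: 25.0
t: 18.5
eef_pos: [525.3, 112.7, 256.9]
orientation: [[0.153, 0.988, 0.0], [0.988, -0.153, 0.0], [0.0, 0.0, -1.0]]
wrist_force: [-0.3, 0.4, -1.3]
opening: 0.291
gripper_force: 25.0
18.5 shift [  0.    0.7 158.9] yaw y -8.813485756063463
```

View pics/t4.png

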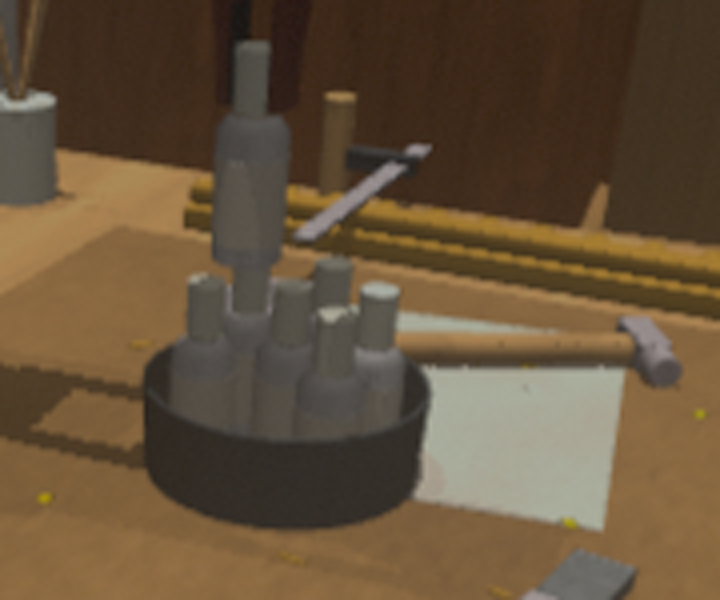

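The can in hand hangs at crop (250,150), and the first can's cap shows at (333,270). Before lowering I'll check where gap 2 projects in this view.

```bash
python3 -c "
from h import *
c=lambda p,z:np.round((proj('scene',np.r_[p,z])-[300,60])*4)
for p in [[586.4,187.9],[578.4,133.1],[534.6,167.4],[491.3,203.],[482.2,147.4],[543.3,223.3],[526,112.6]]: print(p,c(p,132),c(p,284),c(p,165))"
```

```text
[586.4, 187.9] [374. 290.] [400.  47.] [379. 240.]
[578.4, 133.1] [332. 315.] [355.  63.] [337. 264.]
[534.6, 167.4] [287. 286.] [305.  44.] [291. 237.]
[491.3, 203.0] [248. 259.] [262.  27.] [251. 212.]
[482.2, 147.4] [201. 281.] [212.  41.] [204. 232.]
[543.3, 223.3] [331. 263.] [352.  29.] [335. 215.]
[526, 112.6] [241. 310.] [256.  60.] [244. 259.]
```

The projections agree, and the empty spot is at about (241,310). Lowering.

```bash
python3 -m inch '{"translation":[[0,0.6,10],[0,0.6,30],[0,0.6,55],[0,0.6,80],[0,0.6,105],[0,0.6,125],[0,0.6,140],[0,0.6,150],[0,0.6,155],[0,0.6,157],[0,0.6,157],[0,0.6,157]],"rotation":[[0,0,0],[0,0,0],[0,0,0],[0,0,0],[0,0,0],[0,0,0],[0,0,0],[0,0,0],[0,0,0],[0,0,0],[0,0,0],[0,0,0]]}'
python3 -m inch '{"translation":[[0,0,0.4],[0,0,0.8],[0,0,1],[0,0,1]],"rotation":[[0,0,0],[0,0,0],[0,0,0],[0,0,0]]}'
```

```text
t: 20.05
eef_pos: [526.2, 113.0, 100.4]
orientation: [[0.153, 0.988, 0.001], [0.988, -0.153, 0.0], [0.0, 0.001, -1.0]]
wrist_force: [-0.0, 0.3, -1.4]
opening: 0.294
gripper_force: 25.0
t: 20.55
eef_pos: [525.8, 113.0, 98.9]
orientation: [[0.153, 0.988, -0.0], [0.988, -0.153, 0.0], [0.0, -0.0, -1.0]]
wrist_force: [-0.6, -0.3, -1.6]
opening: 0.292
gripper_force: 25.0
```

```bash
python3 -m inch '{"translation":[[0,0,0.4],[0,0,0.8],[0,0,0.8],[0,0,0.8]],"rotation":[[0,0,0],[0,0,0],[0,0,0],[0,0,0]]}'
```

```text
t: 21.05
eef_pos: [525.8, 113.0, 98.1]
orientation: [[0.153, 0.988, -0.0], [0.988, -0.153, 0.0], [0.0, -0.0, -1.0]]
wrist_force: [-0.1, 0.4, -1.0]
opening: 0.291
gripper_force: 25.0
```

```bash
python3 -m inch '{"translation":[[0,0,0.4],[0,0,0.7],[0,0,0.7],[0,0,0.7]],"rotation":[[0,0,0],[0,0,0],[0,0,0],[0,0,0]]}'
```

```text
t: 21.55
eef_pos: [526.0, 113.0, 97.6]
orientation: [[0.153, 0.988, 0.0], [0.988, -0.153, 0.0], [0.0, 0.0, -1.0]]
wrist_force: [-0.0, 0.2, 4.2]
opening: 0.291
gripper_force: 25.0
```

Contact. Release, rise, and move away so the top camera can see the tub.

```bash
python3 -m inch '{"translation":[[0,0,0],[0,0,0],[0,0,0],[0,0,0],[0,0,0],[0,0,0]],"rotation":[[0,0,0],[0,0,0],[0,0,0],[0,0,0],[0,0,0],[0,0,0]]}' 90
python3 -m inch '{"translation":[[0,0,-5],[0,0,-20],[0,0,-45],[0,0,-75],[0,0,-105],[0,0,-130],[0,0,-140],[0,0,-140]],"rotation":[[0,0,0],[0,0,0],[0,0,0],[0,0,0],[0,0,0],[0,0,0],[0,0,0],[0,0,0]]}'
python3 -m inch '{"translation":[[-20,0,0],[-60,0,0],[-110,0,0],[-160,0,0],[-210,0,0],[-260,0,0],[-310,0,0],[-350,0,0],[-380,0,0],[-395,0,0],[-400,0,0],[-400,0,0]],"rotation":[[0,0,0],[0,0,0],[0,0,0],[0,0,0],[0,0,0],[0,0,0],[0,0,0],[0,0,0],[0,0,0],[0,0,0],[0,0,0],[0,0,0]]}'
python3 -c "
from rig import eyes;import cv2,numpy as np
a=eyes.snapshot('top')[:,:,::-1][140:280,120:320];b=eyes.snapshot('scene')[:,:,::-1][80:220,300:500]
cv2.imwrite('pics/t5.png',cv2.resize(np.hstack([a,b]),None,fx=2,fy=2,interpolation=2))"
```

```text
t: 22.3
eef_pos: [525.8, 113.0, 97.4]
orientation: [[0.153, 0.988, -0.0], [0.988, -0.153, 0.0], [0.0, -0.0, -1.0]]
wrist_force: [0.0, -0.4, -0.1]
opening: 0.889
gripper_force: 0.0
t: 23.3
eef_pos: [526.2, 113.0, 238.2]
orientation: [[0.153, 0.988, 0.002], [0.988, -0.153, 0.0], [0.001, 0.002, -1.0]]
wrist_force: [0.2, -0.1, 0.1]
opening: 0.898
gripper_force: 0.0
t: 24.8
eef_pos: [464.5, -281.7, 237.0]
orientation: [[0.153, 0.988, -0.001], [0.988, -0.153, 0.001], [0.001, -0.001, -1.0]]
wrist_force: [-0.1, 0.3, 1.2]
opening: 0.897
gripper_force: 0.0
```

View pics/t5.png

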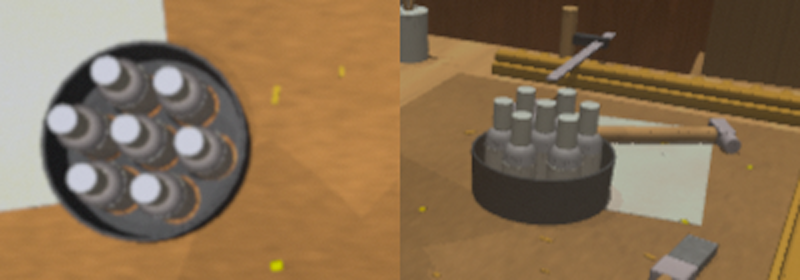

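The tub now shows seven upright cans in a regular honeycomb; the new ones are at (65,120) and (190,142) in the left half. Handing in.

```bash
python3 -c "
from rig import order;print(order.job_done())"
```

```text
the job is handed in; nothing more can be done
None
```

Both loose cans are set down upright in the tub's two empty places, the last pictures show a full honeycomb of seven, and the job was handed in at about 25 s of the 61 s allowed.

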